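# Wedge a carving blank tight in its holding board

## Robot

A 6-joint arm with a two-finger parallel gripper is mounted at the origin on the work surface. World frame = base frame: x ahead of the robot, y to its left, z up, the work surface at z = 0. Lengths are in mm, angles in rad, forces in N, time in s.
With the tool pointing down it reaches from about 350 to 975 mm from the base axis. Payload 7.1 kg.
Tool frame: the origin (TCP) lies at the very end of the fingers, on their centre line; the grasp point (between the pads) lies 19 mm behind it; y points along the fingers, x is the direction in which the jaws open and shut, and the axes are right-handed (so a half turn about y gives the same grasp; the last joint's range is limited). The gripper opens to 88 mm and grips with 3 to 60 N. Pads are 20 mm wide; open, the fingers measure 115 mm over their backs; the gripper's body (75 mm by 178 mm) begins 61 mm behind the grasp point.
Start: joints at [-1.166, 0.423, 1.63, -0, 1.089, -0.019], TCP at [257.032, -569.684, 222.675] pointing down, gripper open.
Joint ranges: [-3, 3], [-0.9, 2.11], [0.09, 2.58], [-1.31, 4.45], [0.11, 2.69], [-2.54, 2.54]. Speed limits (rad/s): [2.39, 2.39, 3.01, 3.14, 3.14, 3.14].

## Interface

Orientations are given as a rotation vector (axis times angle).
In Python, from workcell import ctrl gives the robot as it stands. The module is installed in compiled form; this text tells all that it offers.
- The arm moves only by the tool jog_arm, never from a script. Its argument "steps" is a list of rows, each an object with "turn": the turn, a rotation vector about the world's x, y, z scaled (see below), a list of three; "dp": the shift along the world's x, y, z scaled (see below), a list of three; "claw": the opening, from 0 (shut) to 1 (fully open). In form: [{"turn": [wx, wy, wz], "dp": [x, y, z], "claw": claw}, ...]. A call has 1 to 12 rows; each row is the pose to reach, as a shift and turn from the pose measured when the call began, turning the shorter way round; what a row does not reach only later rows make up. The controller multiplies each number of a shift by 80 mm and each number of a turn by pi rad. A row lasts 1/12 s, in which the tool goes at most 41.7 mm and 7.16 degrees, less where a joint would pass 70% of its speed; a pose out of reach is approached as far as the arm can. A call with a number of a shift or a turn outside -1 to 1 is refused whole. A call with a gripper value outside its range is refused whole. The fingers move at their own pace and stop on an object; the grip force is fixed at half the most. Time passes only in rows, so rows that repeat a pose let the fingers close. It gives the time, the measured TCP pose, the force and the opening at its end, in the units of the state.
- ctrl.get_obs(): the state, without advancing time (a new reading comes with each control period).
- ctrl.get_image(name): name is "scene" or "top" or "wrist"; returns a dict with "img" (400x640x3 uint8, red, green, blue), "range_z" (400x640 float32, mm along the optical axis (not along the pixel's ray), 0 where there is no reading), "fovy" (degrees; the focal length in pixels is half the picture's height over the tangent of half this angle, whatever the lens; pixels are square), "cx", "cy" (the principal point, pixels), "camera_from_world" (4x4, takes a point from world to camera coordinates); the wrist camera has in their place "hand_eye" (4x4, takes a point from camera to tool coordinates, whose origin is the TCP and whose axes are the tool frame's). Camera axes: x right, y down, z forward; pixel columns grow to the right and rows downward; lengths in mm; the calibration is good to about 2 mm. The wrist camera is an equidistant fisheye: a pixel r from the principal point sees the ray r / f radians off the axis. A picture is of the moment at which its call begins: read the wrist's pose just before it.
- ctrl.close_job(): hands the job in, once; it reports no verdict.
The state is a dict: "t": time; "qpos": joint angles; "qvel": joint speeds; "joint_torque": joint torques, N m; "ee_pos": TCP position; "orientation": TCP orientation; "ft_force": force on the tool from outside, world axes, zero at the start; "moment": the same for the moment, N m; "width": finger opening in mm.
Only numpy, scipy, OpenCV 4.12 (cv2) and the standard library are available. Lean on these libraries where they do the work, as an engineer would, in place of code of your own. Each camera call takes 0.05 s, during which the arm holds its last target.

## Task

Clamp the carving blank in its holding board: pick up the long wooden wedge, lay it flat on the board with its thin end in the gap between the blank and the straight cheek (its straight side along the cheek), and press it home along the gap until the blank is jammed tight against its stop. Press firmly but do not force it, as the limewood bruises; leave the wedge stuck there and do not disturb the other things on the bench.

Things in the scene. Friction and masses are not known exactly. Their poses are not given: they have to be found in the camera images.
- board: Plywood holding board fixed to the bench, 18 mm thick (top at z = 18 mm), reaching from x = -185 to +95 and y = -75 to +100 mm. Origin: on the bench, near the middle of the clamping bay; +x: the way the wedge is driven, roughly away from the robot; +y: from cheek to stop; z up. Three dark wooden blocks, 40 mm high, stand on it: the cheek (see mouth), the stop bar and the end block.
- mouth (a point): Near lower inner corner of the cheek, on the board's top (board frame x = -45, y = -34.5, z = 18 mm): the mouth of the gap, where the wedge enters. The cheek is 52 mm long and 24 mm thick; its inner face runs along the board's x at y = -34.5 mm and the wedge slides straight along it. The gap narrows towards +x by 0.15 mm per mm, as the bay stands slantwise.
- end_block: Fixed block closing the far end of the bay, turned by -0.149 rad to the board, as is the whole bay (blank and stop bar). Origin: middle of the lower edge of its inner face, on the board's top (board frame x = 56.6, y = 2.3, z = 18 mm); its x is the bay's long direction, y its cross direction. 24 mm thick in x, 66 mm in y. The blank may slide up to it.
- stop_bar (a point): A point of the board (x = 12.5, y = 45.4, z = 18 mm) near the inner face of the stop bar. The bar, with two bolts, is 100 mm long, 26 mm thick, parallel to the end block's x. Its user sets it differently each time: its inner face is up to 3 mm to either side of this point, across the bay; it is clamped down, and its setting is not measured.
- blank: Loose limewood blank, 0.28 to 0.42 kg: square foot 90 (x) x 70 (y) x 50 mm high, with a roughed-out round figure 70 mm high, 48 mm thick on it. Origin: centre of its underside, on the board's top. Its face y = -35 mm is the other side of the gap, 9 to 13 mm from the cheek at the mouth. At the start it stands 1.5 to 11 mm short of the stop; it slides at 0.8 to 1.8 N: the wedge pushes it to the stop.
- wedge: The long wooden wedge, 140 mm long, 40 mm high, 0.08 kg, lying right way up. Origin: centre of the underside of its head; +x to the thin end, z up. Head: x = -20 (butt) to +20 mm, 23 mm wide, parallel sides: grip here. From x = +20 to +110 it tapers to 9.5 mm, then a bevel to 4 mm at x = +120: its side y = -11.5 mm is straight throughout and goes against the cheek; the other slants by 0.15 and fits the blank.
- wedge_tip (a point): Middle of the thin end of the wedge, on its underside (wedge frame x = 120, y = -9.5, z = 0 mm). Tight, it is 42 to 92 mm past the gap's mouth, the head still outside; how far depends on the stop and is found only by feel. A push of 12 to 18 N along the wedge makes it tight; it then stays by friction (0.28 to 0.42). Above 22 N, or with many pushes, it may bruise the blank.
- chisel_a: A carving chisel with a thick red-capped wooden handle and an 18 mm blade, 240 mm long, on the bench. Bystander. Origin: on its underside, at the start of the blade.
- chisel_b: A similar chisel with a 10 mm blade. Bystander. Origin: on its underside, at the start of the blade.
- short_wedge: A short wedge, 60 mm long, 24 mm high, up to 40 mm wide. Bystander. Origin: centre of its underside.
- mallet: A round carver's mallet standing on its head, 218 mm high. Bystander. Origin: centre of its underside.
- figure: A finished small carved figure, 96 mm high, 48 mm wide foot. Bystander. Origin: centre of its underside.
- offcut: A small wood offcut, 45 x 28 x 22 mm, lying on the near part of the board at its stop side. Bystander. Origin: centre of its underside.
- glue: A white glue bottle with red cap, 130 mm high, 56 mm wide. Bystander. Origin: centre of its underside.
Mind the look-alikes: they are no part of the job. What is shaped like the wedge but blue or green is not meant.

How it is judged (in metres and radians):
On the way:
1. the wedge lies flat on the board with its thin end at least 10 mm inside the gap (z of wedge in the frame of board between 0.012 and 0.024 m and angle between wedge's own z axis and vertical below 0.1 rad and angle between the x axis of wedge and the x axis of board, either way round below 0.12 rad and x of wedge_tip in the frame of board above -0.035 m and y of wedge_tip in the frame of board between -0.04 and -0.022 m), for 0.1 s.
At the end, for the whole second after the job is handed in: The wedge lies flat on the board (6 mm, 0.1 rad; aligned to 0.12 rad), thin end over 35 mm past the mouth, between cheek and blank, pressing the blank with over 5 N and the board with over 4 N; the blank stands on the board (4 mm, tilt 0.05, square 0.04 rad); both at rest (z of wedge in the frame of board between 0.012 and 0.024 m and angle between wedge's own z axis and vertical below 0.1 rad and angle between the x axis of wedge and the x axis of board, either way round below 0.12 rad and x of wedge_tip in the frame of board above -0.01 m and y of wedge_tip in the frame of board between -0.04 and -0.022 m and contact force between wedge and blank above 5 N and contact force between wedge and board above 4 N and z of blank in the frame of board below 0.022 m and angle between blank's own z axis and vertical below 0.05 rad and angle between the x axis of blank and the x axis of end_block, either way round below 0.04 rad and linear speed of each of wedge, blank below 0.01 m/s); the robot touches nothing.
It fails at once if the blank is bruised: the wedge presses on it with more than 40 N (contact force between wedge and blank above 40 N).
It fails at once if another thing on the bench or board is moved by more than 30 mm (distance of any of chisel_a, chisel_b, short_wedge, mallet, figure, offcut, glue from where it was at the start of the episode above 0.03 m).
It also fails if it takes over 64 s, if anything falls off the work surface, if the arm or the gripper's body presses on something with over 40 N, if the wrist force passes 120 N, or if a joint passes its speed limit or range.

## Working session

There is one attempt and no reset: what is moved stays moved. The work goes in short steps, Python scripts to look and compute and a tool call to move; the robot and the scene stay as the last step left them, time stands still between calls to the robot, and variables do not carry over. Pictures are saved under pics/ and viewed, and the job is handed in when it is done.

Besides the shell and the picture viewer there is one more tool, called after "Call:" as name([rows], argument=value, ...), one row to a line, values as JSON. jog_arm: Moves the arm, as the interface text tells. Its arguments: {"type":"object","properties":{"steps":{"type":"array","items":{"type":"object","properties":{"turn":{"type":"array","items":{"type":"number"}},"dp":{"type":"array","items":{"type":"number"}},"claw":{"type":"number"}}}}},"required":["steps"]}

```bash
mkdir -p pics; cat > h.py <<'E'
import numpy as np,cv2
from workcell import ctrl
def save(n,img,crop=None,s=1):
    im=img[:,:,::-1]
    if crop: x0,y0,x1,y1=crop; im=im[y0:y1,x0:x1]
    if s!=1: im=cv2.resize(im,None,fx=s,fy=s,interpolation=cv2.INTER_CUBIC)
    cv2.imwrite('pics/'+n+'.png',im)
def w(d,u,v,z=None):
    "pixel->world; by depth, or by plane height z"
    f=200/np.tan(np.radians(d['fovy'])/2)
    T=np.linalg.inv(np.array(d['camera_from_world']))
    r=np.array([(u-d['cx'])/f,(v-d['cy'])/f,1])
    if z is None:
        return (T@np.r_[r*d['range_z'][int(round(v)),int(round(u))],1])[:3]
    o=T[:3,3]; q=T[:3,:3]@r
    return o+q*(z-o[2])/q[2]
E
python3 - <<'E'
from h import *
import pickle
o=ctrl.get_obs(); print(o)
D={}
for n in ['scene','top']:
    d=ctrl.get_image(n); D[n]=d; save(n+'0',d['img']); print(n,d['fovy'],d['cx'],d['cy'],np.round(np.linalg.inv(d['camera_from_world']),3).tolist())
pickle.dump(D,open('d0.pkl','wb'))
E
```

```text
{'t': 0.0, 'qpos': array([-1.16600477e+00,  4.23857799e-01,  1.63068111e+00,  4.87458603e-06,
        1.08861440e+00, -1.90199479e-02]), 'qvel': array([-0.00098049, -0.00052388,  0.00043016, -0.00184246,  0.00093535,
        0.00062561]), 'joint_torque': array([ 1.73827575e-03, -5.44615352e+01, -2.73665822e+01,  6.45168917e-02,
        2.27987365e-02, -1.31114193e-04]), 'ee_pos': array([ 256.81621529, -569.18405746,  221.89461095]), 'orientation': array([-1.37950002,  0.89255674, -0.8904335 ]), 'ft_force': array([-0.34828087, -0.30205388,  0.11910334]), 'moment': array([-0.01069851,  0.04250406,  0.03155148]), 'width': 87.8401564049681}
scene 52.65610086535476 322.38684493907357 196.42499393695263 [[0.315, 0.816, -0.485, 1097.962], [0.949, -0.27, 0.163, -205.232], [0.002, -0.512, -0.859, 980.427], [0.0, 0.0, 0.0, 1.0]]
top 46.231988910960006 319.6975672925306 196.60657536395735 [[-0.0, -0.983, 0.183, 250.732], [-1.0, 0.0, 0.0, -30.333], [-0.0, -0.183, -0.983, 1568.296], [0.0, 0.0, 0.0, 1.0]]
```

View pics/scene0.png

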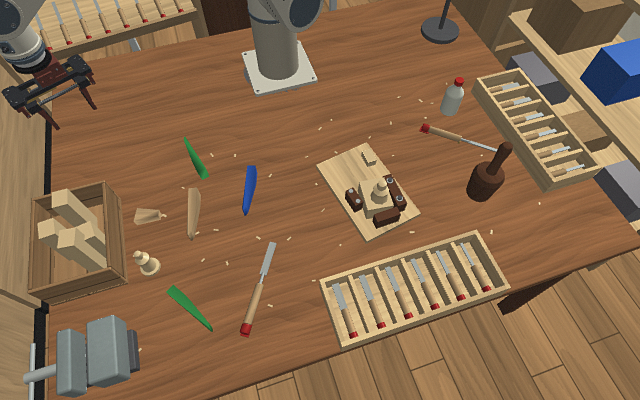

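View pics/top0.png

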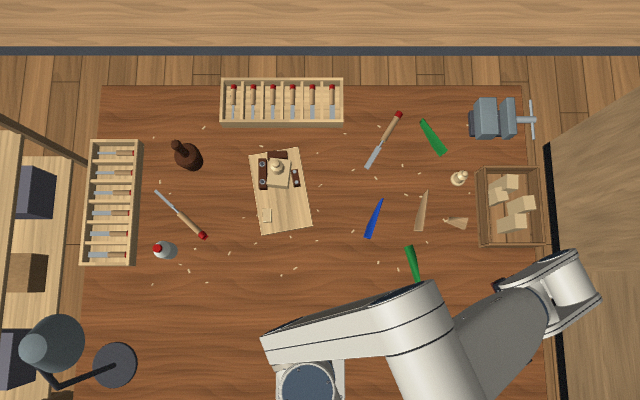

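Candidates for the wedge, with scene pixels:
- natural-wood long piece at (193,213), in top (421,210)
- short wooden wedge at (148,215)
- blue wedge at (249,190)
- green wedges at (195,158) and (190,308)

I choose the long natural-wood one and check it in crops.

```bash
python3 - <<'E'
from h import *
import pickle
D=pickle.load(open('d0.pkl','rb'))
a=D['top']['img'];b=D['scene']['img']
save('c1',np.hstack([a[180:240,390:480],b[175:235,110:110+90+0]]) if 0 else a,(390,175,480,245),8)
save('c2',b,(120,170,220,250),8)
save('c3',a,(240,140,320,240),6)
save('c4',b,(310,130,430,245),6)
E
```

```text
(no output)
```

View pics/c1.png

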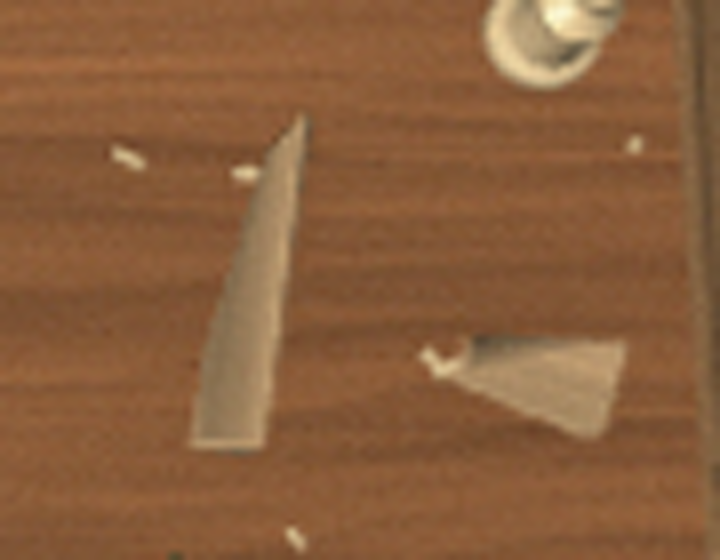

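View pics/c2.png

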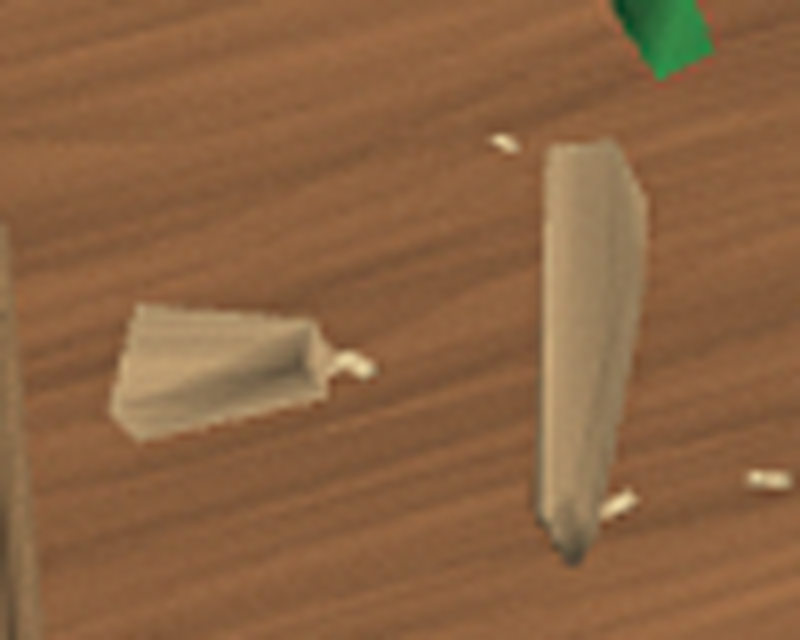

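View pics/c3.png

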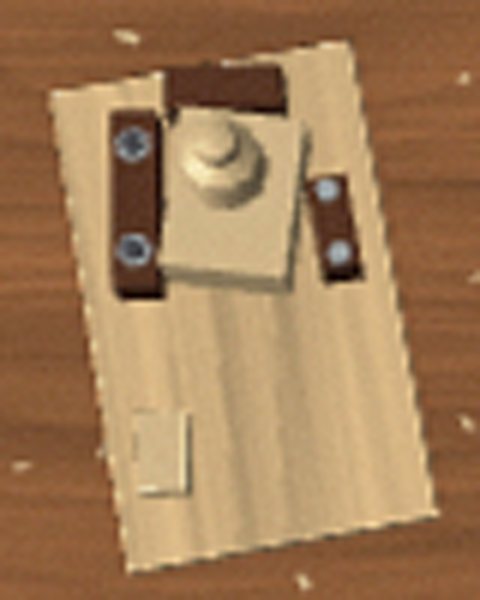

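View pics/c4.png

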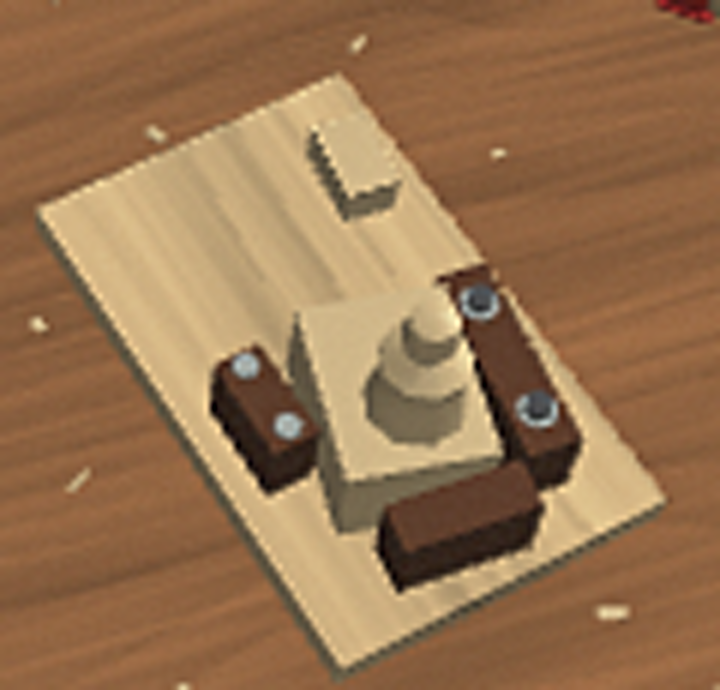

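```bash
python3 - <<'E'
from h import *
import pickle
D=pickle.load(open('d0.pkl','rb'))
def P(d,U,V,off,s,z): return w(d,(U+.5)/s-.5+off[0],(V+.5)/s-.5+off[1],z)
T,S=D['top'],D['scene']
ref=np.array([[-185,100],[-185,-75],[95,-75],[95,100]],float)
tp=np.array([P(T,*p,(240,140),6,18) for p in [(128,572),(438,515),(350,42),(50,92)]])
sp=np.array([P(S,*p,(310,130),6,18) for p in [(340,75),(40,210),(340,670),(665,500)]])
def fit(a,b):
    ca,cb=a.mean(0),b.mean(0);A=a-ca;B=b-cb
    th=np.arctan2((A[:,0]*B[:,1]-A[:,1]*B[:,0]).sum(),(A*B).sum())
    R=np.array([[np.cos(th),-np.sin(th)],[np.sin(th),np.cos(th)]])
    t=cb-R@ca
    return th,t,(a@R.T+t-b)
for n,p in (('top',tp),('scene',sp)):
    th,t,r=fit(ref,p[:,:2]);print(n,np.round(p[:,:2],1).tolist(),th,t,np.round(r,1).tolist())
# wedge
wt=np.array([P(T,*p,(390,175),8,40) for p in [(190,443),(265,447),(303,118),(210,345)]])
ws=np.array([P(S,*p,(120,170),8,40) for p in [(610,141),(549,147),(541,513),(647,203),(575,520)]])
print(np.round(wt,1).tolist());print(np.round(ws,1).tolist())
print([np.round(w(T,u,v),1).tolist() for u,v in [(418,225),(420,215),(424,205)]])
E
```

```text
top [[410.1, 164.6], [441.8, -6.6], [714.0, 44.5], [684.5, 215.4]] 0.18216208563078148 [609.12016761 100.33535269] [[-1.1, 0.5], [-1.0, -0.4], [2.1, -0.7], [-0.0, 0.5]]
scene [[414.7, 162.5], [446.2, -6.0], [718.8, 42.5], [686.9, 212.5]] 0.18067206113942022 [613.17353586  98.66378972] [[-1.5, 1.3], [-1.6, -2.3], [1.3, -0.5], [1.8, 1.6]]
[[424.1, -336.8, 40.0], [422.5, -367.4, 40.0], [559.8, -388.8, 40.0], [464.6, -346.5, 40.0]]
[[429.5, -347.7, 40.0], [425.3, -367.9, 40.0], [563.2, -391.7, 40.0], [458.2, -339.8, 40.0], [569.1, -381.7, 40.0]]
[[440.6, -353.1, 38.2], [250.7, -30.3, 1568.3], [507.7, -376.3, 35.0]]
```

The crops confirm it. The long natural-wood wedge has its butt near the robot (c1 190–265,445), its thin end at (303,118), and its straight side on the right, facing -y. The blank stands slightly skewed in the bay, with no contact at the cheek.

```bash
python3 - <<'E'
from h import *
from scipy.spatial.transform import Rotation as R
o=ctrl.get_obs();M=R.from_rotvec(o['orientation']).as_matrix();print(M.round(3))
x=M[:,0];print('yaw of tool x',np.arctan2(x[1],x[0]))
d=-0.165
for th in (d+np.pi/2,d-np.pi/2):
    print('turn z by',(th-np.arctan2(x[1],x[0])+np.pi)%(2*np.pi)-np.pi)
d=ctrl.get_image('wrist');save('w0',d['img']);print(d['fovy'],d['cx'],d['cy'],np.round(d['hand_eye'],3).tolist())
E
```

```text
[[ 0.411 -0.001  0.912]
 [-0.912  0.001  0.411]
 [-0.001 -1.     0.   ]]
yaw of tool x -1.1469631212843467
turn z by 2.552759448079243
turn z by -0.5888332055105501
65.70646984690485 324.21019662775035 198.27815415335098 [[1.0, 0.0, -0.0, -0.876], [0.0, -0.303, 0.953, -162.255], [0.0, -0.953, -0.303, 83.649], [0.0, 0.0, 0.0, 1.0]]
```

View pics/w0.png

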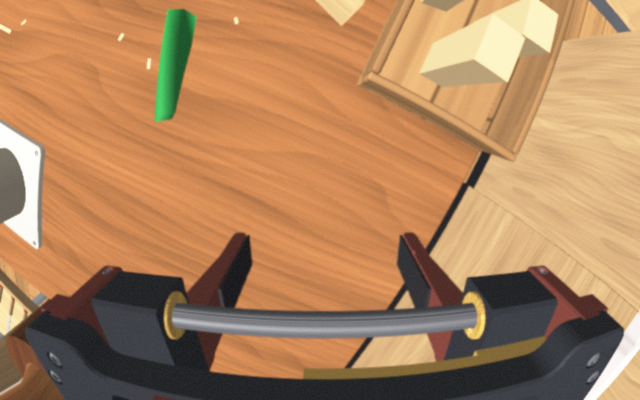

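Call:
jog_arm([
  {"dp": [1,1,0],"turn": [0,0,-0.1875],"claw": 0.7},
  {"dp": [1,1,0],"turn": [0,0,-0.1875],"claw": 0.7},
  {"dp": [1,1,0],"turn": [0,0,-0.1875],"claw": 0.7},
  {"dp": [1,1,0],"turn": [0,0,-0.1875],"claw": 0.7},
  {"dp": [1,1,0],"turn": [0,0,-0.1875],"claw": 0.7},
  {"dp": [1,1,0],"turn": [0,0,-0.1875],"claw": 0.7},
])

```text
t: 0.65
ee_pos: [337.4, -488.6, 221.9]
orientation: [-1.124, 1.332, -1.33]
ft_force: [-0.5, 0.0, -0.2]
width: 61.8
```

Call:
jog_arm([
  {"dp": [0.9,1,-0.5],"turn": [0,0,0],"claw": 0.7},
  {"dp": [0.9,1,-0.5],"turn": [0,0,0],"claw": 0.7},
  {"dp": [0.9,1,-0.5],"turn": [0,0,0],"claw": 0.7},
  {"dp": [0.9,1,-0.5],"turn": [0,0,0],"claw": 0.7},
])

```text
t: 0.98
ee_pos: [410.6, -404.4, 179.4]
orientation: [-1.127, 1.332, -1.321]
ft_force: [-0.2, 1.1, 0.5]
width: 61.4
```

Call:
jog_arm([
  {"dp": [0.39,0.57,-0.8],"turn": [0,0,0],"claw": 0.7},
  {"dp": [0.39,0.57,-0.8],"turn": [0,0,0],"claw": 0.7},
  {"dp": [0.39,0.57,-0.8],"turn": [0,0,0],"claw": 0.7},
  {"dp": [0.39,0.57,-0.8],"turn": [0,0,0],"claw": 0.7},
  {"dp": [0.39,0.57,-0.8],"turn": [0,0,0],"claw": 0.7},
])

```text
t: 1.4
ee_pos: [441.7, -359.8, 115.9]
orientation: [-1.128, 1.33, -1.321]
ft_force: [0.4, -1.0, -0.1]
width: 61.5
```

```bash
cat >> h.py <<'E'
from scipy.spatial.transform import Rotation as R
def pose():
    o=ctrl.get_obs();T=np.eye(4);T[:3,:3]=R.from_rotvec(o['orientation']).as_matrix();T[:3,3]=o['ee_pos'];return o,T
def wrist(n):
    import pickle
    o,T=pose();d=ctrl.get_image('wrist');d['T']=T@np.array(d['hand_eye']);save(n,d['img']);pickle.dump(d,open(n+'.pkl','wb'));return o,d
def ww(d,u,v,z=None):
    f=200/np.tan(np.radians(d['fovy'])/2)
    p=np.array([u-d['cx'],v-d['cy']]);r=np.hypot(*p);th=r/f
    q=np.r_[p/max(r,1e-9)*np.sin(th),np.cos(th)]
    if z is None: return (d['T']@np.r_[q/q[2]*d['range_z'][int(round(v)),int(round(u))],1])[:3]
    o=d['T'][:3,3];g=d['T'][:3,:3]@q
    return o+g*(z-o[2])/g[2]
E
python3 - <<'E'
from h import *
o,d=wrist('w1');print(o['ee_pos'],o['orientation'])
E
```

```text
[ 441.72483498 -359.80391261  115.88604415] [-1.12789163  1.3301771  -1.32065701]
```

View pics/w1.png

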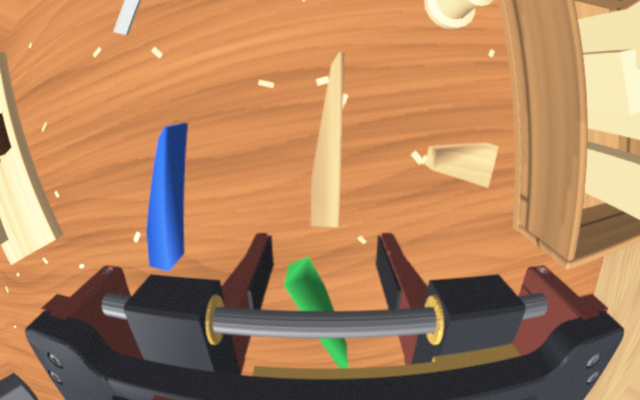

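```bash
python3 - <<'E'
from h import *
import pickle
d=pickle.load(open('w1.pkl','rb'))
save('w1c',d['img'],(270,40,380,280),3)
o,T=pose();print(T.round(3)[:3])
for u,v in [(312,225),(339,226),(334,54),(342,54),(314,175)]: print(u,v,ww(d,u,v,40).round(1))
for u,v in [(325,215),(330,150),(335,70),(300,265)]: print(u,v,ww(d,u,v).round(1))
E
```

```text
[[-1.60000e-01 -1.00000e-03  9.87000e-01  4.41969e+02]
 [-9.87000e-01  4.00000e-03 -1.60000e-01 -3.60475e+02]
 [-4.00000e-03 -1.00000e+00 -2.00000e-03  1.16573e+02]]
312 225 [ 427.6 -346.1   40. ]
339 226 [ 423.2 -368.2   40. ]
334 54 [ 560.1 -385.2   40. ]
342 54 [ 559.2 -391.1   40. ]
314 175 [ 469.4 -355.    40. ]
325 215 [ 434.4 -358.2   39.3]
330 150 [ 487.  -370.5   39.3]
335 70 [ 547.6 -383.9   39.6]
300 265 [ 377.2 -324.2   14.8]
```

View pics/w1c.png

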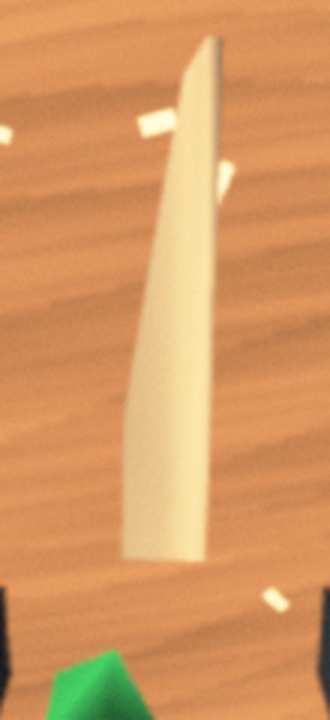

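Call:
jog_arm([
  {"dp": [-0.01,0.005,-0.7],"turn": [0,0,-0.002],"claw": 0.7},
  {"dp": [-0.01,0.005,-0.7],"turn": [0,0,-0.002],"claw": 0.7},
  {"dp": [-0.01,0.005,-0.7],"turn": [0,0,-0.002],"claw": 0.7},
  {"dp": [-0.01,0.005,-0.7],"turn": [0,0,-0.002],"claw": 0.7},
])

```text
t: 1.78
ee_pos: [440.6, -360.7, 60.9]
orientation: [-1.124, 1.336, -1.327]
ft_force: [-0.2, 0.2, -0.4]
width: 61.0
```

Call:
jog_arm([
  {"dp": [0,0,-0.4],"turn": [0,0,0],"claw": 0.7},
  {"dp": [0,0,-0.64],"turn": [0,0,0],"claw": 0.7},
  {"dp": [0,0,-0.64],"turn": [0,0,0],"claw": 0.7},
  {"dp": [0,0,-0.64],"turn": [0,0,0],"claw": 0.7},
])

```text
t: 2.12
ee_pos: [440.7, -361.1, 10.5]
orientation: [-1.123, 1.336, -1.327]
ft_force: [0.6, -0.9, -0.9]
width: 61.4
```

Call:
jog_arm([
  {"dp": [0,0.01,-0.04],"turn": [0,0,0],"claw": 0.7},
  {"dp": [0,0.01,-0.04],"turn": [0,0,0],"claw": 0},
  {"dp": [0,0.01,-0.04],"turn": [0,0,0],"claw": 0},
  {"dp": [0,0.01,-0.04],"turn": [0,0,0],"claw": 0},
  {"dp": [0,0.01,-0.04],"turn": [0,0,0],"claw": 0},
  {"dp": [0,0.01,-0.04],"turn": [0,0,0],"claw": 0},
  {"dp": [0,0.01,-0.04],"turn": [0,0,0],"claw": 0},
  {"dp": [0,0.01,-0.04],"turn": [0,0,0],"claw": 0},
  {"dp": [0,0.01,-0.04],"turn": [0,0,0],"claw": 0},
])

```text
t: 2.87
ee_pos: [440.7, -360.3, 7.5]
orientation: [-1.123, 1.336, -1.327]
ft_force: [-0.4, 1.1, 2.9]
width: 22.3
```

Call:
jog_arm([
  {"dp": [0,0,1],"turn": [0,0,0],"claw": 0},
  {"dp": [0,0,1],"turn": [0,0,0],"claw": 0},
  {"dp": [0,0,1],"turn": [0,0,0],"claw": 0},
  {"dp": [0,0,1],"turn": [0,0,0],"claw": 0},
])

```text
t: 3.2
ee_pos: [441.9, -361.4, 89.4]
orientation: [-1.123, 1.332, -1.331]
ft_force: [0.0, 0.4, -2.1]
width: 22.6
```

```bash
python3 - <<'E'
from h import *
o,d=wrist('w2');print(o['ee_pos'],o['orientation'],o['width'])
E
```

```text
[ 441.93329675 -361.35138632   89.36924546] [-1.12276685  1.33189267 -1.33056434] 22.644060115327058
```

View pics/w2.png

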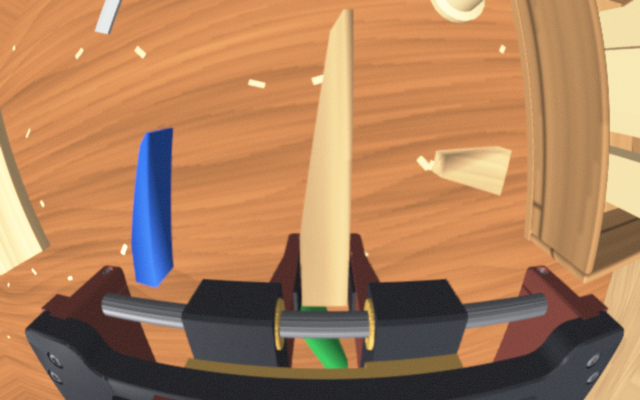

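Call:
jog_arm([
  {"dp": [0,1,0.1],"turn": [0,0,0.11],"claw": 0},
  {"dp": [0,1,0.1],"turn": [0,0,0.11],"claw": 0},
  {"dp": [0,1,0.1],"turn": [0,0,0.11],"claw": 0},
  {"dp": [0,1,0.1],"turn": [0,0,0.11],"claw": 0},
  {"dp": [0,1,0.1],"turn": [0,0,0.11],"claw": 0},
])

```text
t: 3.67
ee_pos: [440.5, -280.0, 94.8]
orientation: [-1.286, 1.084, -1.074]
ft_force: [-0.5, -0.2, -1.6]
width: 23.0
```

Call:
jog_arm([
  {"dp": [-0.2,1,0.1],"turn": [0,0,0],"claw": 0},
  {"dp": [-0.2,1,0.1],"turn": [0,0,0],"claw": 0},
  {"dp": [-0.2,1,0.1],"turn": [0,0,0],"claw": 0},
])

```text
t: 3.92
ee_pos: [421.1, -195.9, 101.7]
orientation: [-1.286, 1.091, -1.071]
ft_force: [-0.2, -0.4, -1.0]
width: 22.8
```

Call:
jog_arm([
  {"dp": [-0.1,1,0],"turn": [0,0,0],"claw": 0},
  {"dp": [-0.1,1,0],"turn": [0,0,0],"claw": 0},
  {"dp": [-0.1,1,0],"turn": [0,0,0],"claw": 0},
])

```text
t: 4.17
ee_pos: [410.7, -112.1, 100.7]
orientation: [-1.287, 1.096, -1.068]
ft_force: [-1.4, -0.1, -1.7]
width: 23.1
```

Call:
jog_arm([
  {"dp": [0,1,0],"turn": [0,0,0],"claw": 0},
  {"dp": [0,1,0],"turn": [0,0,0],"claw": 0},
  {"dp": [0,1,0],"turn": [0,0,0],"claw": 0},
])

```text
t: 4.42
ee_pos: [410.3, -28.1, 100.1]
orientation: [-1.287, 1.097, -1.066]
ft_force: [0.5, 0.1, -0.9]
width: 22.6
```

Call:
jog_arm([
  {"dp": [0,0.9,0],"turn": [0,0,0],"claw": 0},
  {"dp": [0,0.9,0],"turn": [0,0,0],"claw": 0},
  {"dp": [0,0.9,0],"turn": [0,0,0],"claw": 0},
  {"dp": [0,0.9,0],"turn": [0,0,0],"claw": 0},
])

```text
t: 4.75
ee_pos: [410.9, 44.4, 99.7]
orientation: [-1.288, 1.096, -1.066]
ft_force: [1.1, -1.0, -1.6]
width: 22.7
```

```bash
python3 - <<'E'
from h import *
o,d=wrist('w3');print(o['t'],o['ee_pos'],o['orientation'],o['width']);print(pose()[1].round(3))
save('w3c',d['img'],(180,0,420,320),2.5) if 0 else save('w3c',d['img'],(160,0,420,200),3)
E
```

```text
4.75 [410.85424094  44.4045997   99.69890534] [-1.2877983   1.09623886 -1.06591493] 22.660665889839876
[[ 1.71000e-01 -1.50000e-02  9.85000e-01  4.10757e+02]
 [-9.85000e-01  1.00000e-02  1.71000e-01  4.35840e+01]
 [-1.30000e-02 -1.00000e+00 -1.30000e-02  9.97430e+01]
 [ 0.00000e+00  0.00000e+00  0.00000e+00  1.00000e+00]]
```

View pics/w3.png

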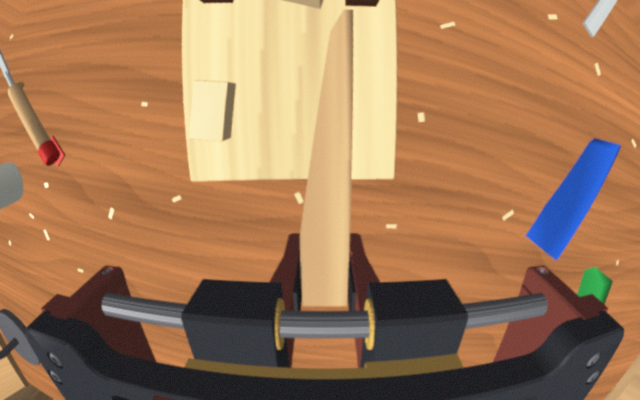

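View pics/w3c.png

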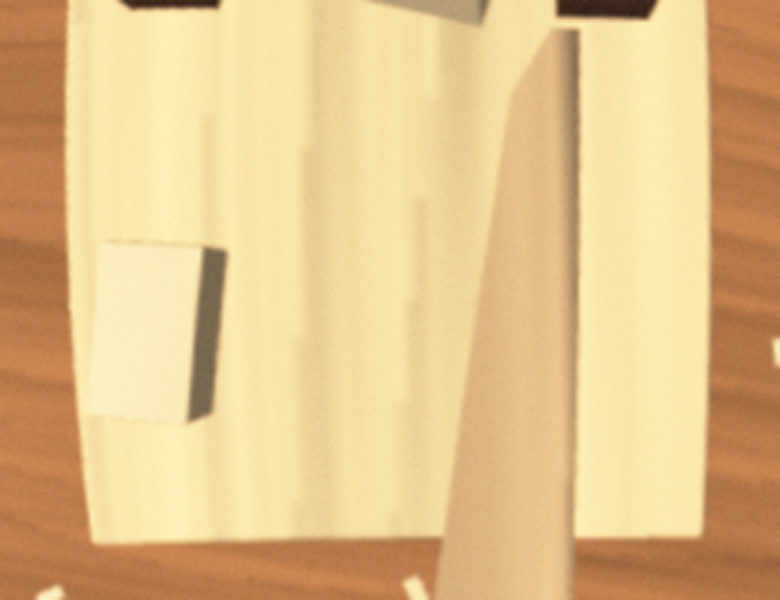

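```bash
cat >> h.py <<'E'
def wt(d,u,v,h):
    "pixel -> tool frame point (x,z) at h mm above TCP (tool y=-h)"
    f=200/np.tan(np.radians(d['fovy'])/2)
    p=np.array([u-d['cx'],v-d['cy']]);r=np.hypot(*p);th=r/f
    q=np.r_[p/max(r,1e-9)*np.sin(th),np.cos(th)]
    H=np.array(d['hand_eye']);o=H[:3,3];g=H[:3,:3]@q
    P=o+g*(-h-o[1])/g[1];return P[[0,2]]
E
python3 - <<'E'
from h import *
import pickle
for n in ('w2','w3'):
    d=pickle.load(open(n+'.pkl','rb'))
    if n=='w2': save('w2c',d['img'],(280,0,380,320),2); 
    for u,v in [(353,10),(352,65),(352,120),(351,195),(348,304),(301,304),(346,10)]: print(n,u,v,wt(d,u,v,32.5).round(1), (ww(d,u,v)).round(1) if v>20 else '')
print([ww(d,u,v,18).round(1).tolist() for u,v in [(191,181),(394,178.5)]])
# cheek mouth top edge
print([ww(d,u,v,58).round(1).tolist() for u,v in [(160+558/3,16/3),(160+648/3,18/3)]])
import cv2
i=cv2.resize(d['img'][0:320,280:380][:,:,::-1],None,fx=2,fy=1.8,interpolation=2);cv2.imwrite('pics/w3d.png',i)
E
```

```text
w2 353 10 [ 11.1 123.5] 
w2 352 65 [10.6 99.3] [ 538.1 -388.5  121.3]
w2 352 120 [10.8 76.1] [ 507.  -394.1    1.2]
w2 351 195 [11.  43.4] [ 444.6 -383.9    0.7]
w2 348 304 [ 11.5 -15.4] [ 433.2 -370.6  132.9]
w2 301 304 [-12.8 -15.4] [ 368.7 -328.2   39.7]
w2 346 10 [  8.2 123.4] 
w3 353 10 [ 11.  123.8] 
w3 352 65 [10.5 99.6] [511.2  50.8 130.6]
w3 352 120 [10.7 76.4] [482.4  36.9  18.7]
w3 351 195 [10.9 43.7] [455.9  40.7 130.5]
w3 348 304 [ 11.4 -15.2] [406.9  32.6 143.5]
w3 301 304 [-12.9 -15.1] [ 2.897e+02  5.010e+01 -1.000e-01]
w3 346 10 [  8.1 123.7] 
[[410.5, 164.0, 18.0], [442.3, -6.4, 18.0]]
[[559.8, 57.6, 58.0], [563.5, 38.5, 58.0]]
```

View pics/w3d.png

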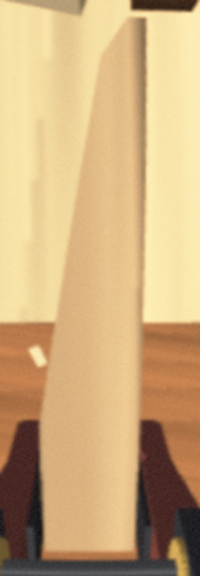

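```bash
cat >> h.py <<'E'
TH=0.1835;TB=np.array([610.6,100.4])
def brd(p,th=None):
    th=TH if th is None else th
    p=np.asarray(p)[:2]-TB;c,s=np.cos(th),np.sin(th);return np.array([c*p[0]+s*p[1],-s*p[0]+c*p[1]])
def report():
    o,T=pose()
    y=T[:3,1];yaw=np.arctan2(T[1,2],T[0,2])
    tip=(T@[11,7.5,123.5,1])[:3];but=(T@[11,7.5,-16.5,1])[:3]
    f=o['ft_force'];c,s=np.cos(TH),np.sin(TH)
    print('t %.2f'%o['t'],'tcp',o['ee_pos'].round(1),'yaw',yaw.round(4),'tiltcorr/pi',(np.array([-y[1],y[0]])/np.pi).round(4),'w',o['width'].round(1))
    print(' straight edge tip board',brd(tip).round(1),'z',tip[2].round(1),' butt',brd(but).round(1),but[2].round(1),' F board',np.round([c*f[0]+s*f[1],-s*f[0]+c*f[1],f[2]],1))
E
python3 - <<'E'
from h import *
import pickle
d=pickle.load(open('w3.pkl','rb'))
for u,v in [(160+558/3,16/3),(160+648/3,18/3)]: p=ww(d,u,v,18);print(p.round(1),brd(p).round(1))
report()
E
```

```text
[572.5  57.5  18. ] [-45.3 -35.2]
[577.   34.6  18. ] [-45.  -58.5]Traceback (most recent call last):
  File "<stdin>", line 5, in <module>
  File "h.py", line 46, in report
    print('t %.2f'%o['t'],'tcp',o['ee_pos'].round(1),'yaw',yaw.round(4),'tiltcorr/pi',(np.array([-y[1],y[0]])/np.pi).round(4),'w',o['width'].round(1))
                                                                                                                                  ^^^^^^^^^^^^^^^^
AttributeError: 'float' object has no attribute 'round'
```

```bash
sed -i "s/o\['width'\].round(1)/round(o['width'],1)/" h.py; python3 - <<'E'
from h import *
report()
E
```

```text
t 4.80 tcp [410.8  43.6  99.7] yaw 0.172 tiltcorr/pi [-0.0033 -0.0048] w 22.8
 straight edge tip board [-83.6 -31.7] z 90.5  butt [-223.6  -30.1] 92.3  F board [ 0.3 -0.1 -0.6]
```

Call:
jog_arm([
  {"dp": [0.19,0,-0.3],"turn": [-0.0033,-0.0048,0.0037],"claw": 0},
  {"dp": [0.19,0,-0.69],"turn": [-0.0033,-0.0048,0.0037],"claw": 0},
  {"dp": [0.19,0,-0.69],"turn": [-0.0033,-0.0048,0.0037],"claw": 0},
  {"dp": [0.19,0,-0.69],"turn": [-0.0033,-0.0048,0.0037],"claw": 0},
  {"dp": [0.19,0,-0.69],"turn": [-0.0033,-0.0048,0.0037],"claw": 0},
])

```text
t: 5.22
ee_pos: [425.9, 42.5, 45.0]
orientation: [-1.29, 1.075, -1.074]
ft_force: [0.7, 0.1, -0.3]
width: 22.7
```

```bash
python3 - <<'E'
from h import *
report()
o,d=wrist('w4'); save('w4c',d['img'],(240,0,440,120),4)
E
```

```text
t 5.22 tcp [425.9  42.5  45. ] yaw 0.1812 tiltcorr/pi [ 0.0001 -0.0003] w 22.7
 straight edge tip board [-68.7 -34.5] z 37.4  butt [-208.7  -34.1] 37.5  F board [ 0.7 -0.  -0.3]
```

View pics/w4c.png

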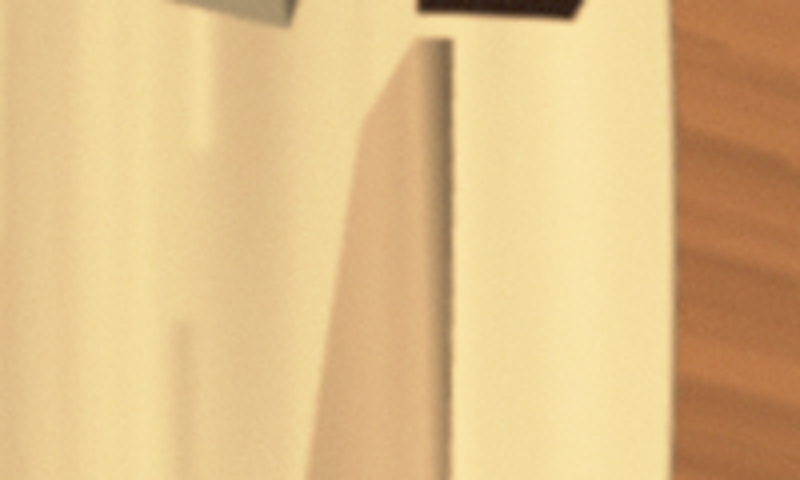

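```bash
python3 - <<'E'
from h import *
import pickle
d=pickle.load(open('w4.pkl','rb'))
g=lambda U,V:((U+.5)/4-.5+240,(V+.5)/4-.5)
for n,U,V,z in [('cheek',418,12,18),('cheekout',575,19,18),('blankcorner',287,27,18),('blank l',175,0,18),('tip R',452,39,77.5),('tip L',418,39,77.5),('edge low',449,440,77.5)]:
    p=ww(d,*g(U,V),z);print(n,p.round(1),brd(p).round(1),wt(d,*g(U,V),32.5).round(1))
E
```

```text
cheek [572.6  58.1  18. ] [-45.1 -34.7] [  7.3 127.1]
cheekout [577.   34.5  18. ] [-45.  -58.7] [ 23.8 127.2]
blankcorner [566.4  77.   18. ] [-47.7 -14.9] [ -6.2 125.3]
blank l [568.5  94.7  18. ] [-42.4   2.1] [-17.9 128.9]
tip R [549.9  54.2  77.5] [-68.1 -34.3] [ 10.9 124.1]
tip L [549.1  57.7  77.5] [-68.2 -30.8] [  7.3 124. ]
edge low [507.2  46.7  77.5] [-111.5  -33.9] [10.6 80.7]
```

Call:
jog_arm([
  {"dp": [0,0.02,-0.1],"turn": [0,0,0.0007],"claw": 0},
  {"dp": [0,0.02,-0.2],"turn": [0,0,0.0007],"claw": 0},
  {"dp": [0,0.02,-0.225],"turn": [0,0,0.0007],"claw": 0},
  {"dp": [0,0.02,-0.225],"turn": [0,0,0.0007],"claw": 0},
  {"dp": [0,0.02,-0.225],"turn": [0,0,0.0007],"claw": 0},
])

```text
t: 5.68
ee_pos: [426.3, 44.4, 27.5]
orientation: [-1.29, 1.072, -1.073]
ft_force: [0.3, 0.1, -0.6]
width: 22.6
```

```bash
python3 - <<'E'
from h import *
report()
E
```

```text
t 5.68 tcp [426.3  44.4  27.5] yaw 0.184 tiltcorr/pi [0.0001 0.0002] w 22.6
 straight edge tip board [-67.9 -32.3] z 20.1  butt [-207.9  -32.4] 20.0  F board [ 0.3  0.  -0.6]
```

Call:
jog_arm([
  {"dp": [0.12,0.022,-0.01],"turn": [0,0,0],"claw": 0},
  {"dp": [0.25,0.045,-0.015],"turn": [0,0,0],"claw": 0},
  {"dp": [0.37,0.067,-0.015],"turn": [0,0,0],"claw": 0},
  {"dp": [0.49,0.09,-0.015],"turn": [0,0,0],"claw": 0},
  {"dp": [0.49,0.09,-0.015],"turn": [0,0,0],"claw": 0},
])

```text
t: 6.1
ee_pos: [469.0, 52.2, 26.7]
orientation: [-1.288, 1.069, -1.075]
ft_force: [0.6, 0.1, -0.0]
width: 23.0
```

```bash
python3 - <<'E'
from h import *
report()
o,d=wrist('w5'); save('w5c',d['img'],(200,0,440,140),3)
d=ctrl.get_image('scene');save('s5',d['img'],(310,130,430,245),6)
E
```

```text
t 6.10 tcp [469.   52.2  26.7] yaw 0.1842 tiltcorr/pi [-0.      0.0013] w 23.0
 straight edge tip board [-24.5 -32.5] z 19.7  butt [-164.5  -32.6] 19.1  F board [ 0.6  0.  -0. ]
```

View pics/w5c.png

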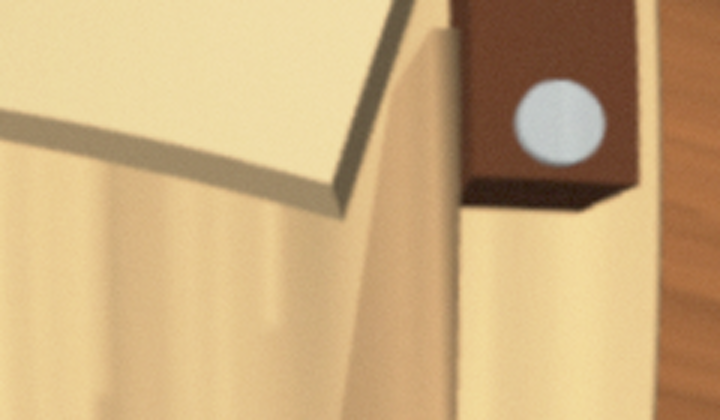

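View pics/s5.png

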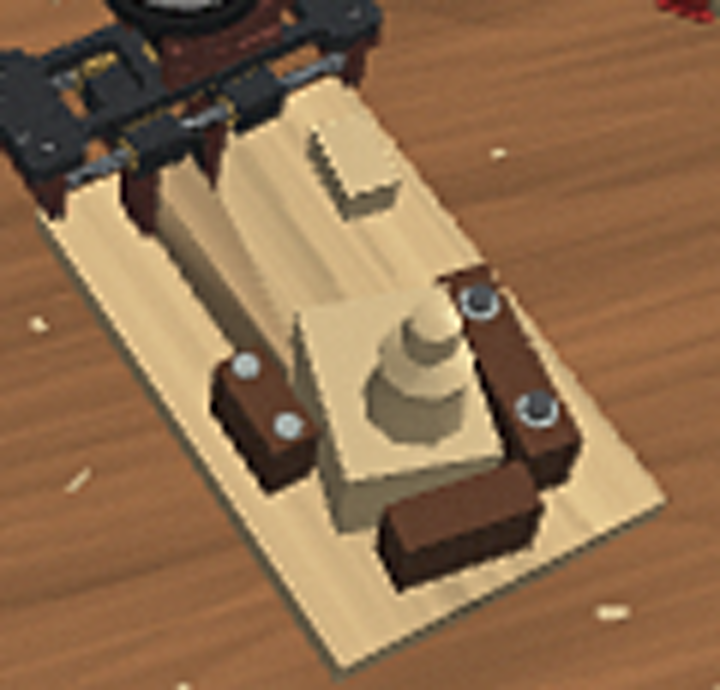

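Call:
jog_arm([
  {"dp": [0,-0.018,-0.01],"turn": [0,0.0013,0],"claw": 0},
  {"dp": [0,-0.018,-0.02],"turn": [0,0.0013,0],"claw": 0},
  {"dp": [0,-0.018,-0.02],"turn": [0,0.0013,0],"claw": 0},
])

```text
t: 6.45
ee_pos: [465.4, 50.2, 25.3]
orientation: [-1.293, 1.075, -1.07]
ft_force: [-2.5, -0.1, 11.7]
width: 22.8
```

```bash
python3 - <<'E'
from h import *
report()
E
```

```text
t 6.45 tcp [465.4  50.2  25.3] yaw 0.1842 tiltcorr/pi [ 0.0001 -0.0013] w 22.8
 straight edge tip board [-28.4 -33.8] z 17.3  butt [-168.4  -33.8] 17.9  F board [-2.5  0.3 11.7]
```

Call:
jog_arm([
  {"dp": [0.03,0.005,0.005],"turn": [0,-0.001,0],"claw": 0},
  {"dp": [0.06,0.01,0.005],"turn": [0,-0.001,0],"claw": 0},
  {"dp": [0.09,0.016,0.005],"turn": [0,-0.001,0],"claw": 0},
  {"dp": [0.12,0.021,0.005],"turn": [0,-0.001,0],"claw": 0},
  {"dp": [0.15,0.027,0.005],"turn": [0,-0.001,0],"claw": 0},
  {"dp": [0.18,0.033,0.005],"turn": [0,-0.001,0],"claw": 0},
  {"dp": [0.18,0.033,0.005],"turn": [0,-0.001,0],"claw": 0},
])

```text
t: 7.03
ee_pos: [480.5, 53.0, 25.6]
orientation: [-1.291, 1.073, -1.072]
ft_force: [0.8, 0.3, -1.5]
width: 23.0
```

```bash
python3 - <<'E'
from h import *
report()
E
```

```text
t 7.03 tcp [480.5  53.   25.6] yaw 0.1842 tiltcorr/pi [ 0.     -0.0001] w 23.0
 straight edge tip board [-13.1 -33.8] z 18.1  butt [-153.1  -33.9] 18.2  F board [ 0.9  0.1 -1.5]
```

Call:
jog_arm([
  {"dp": [0.02,0.004,-0.004],"turn": [0,0,0],"claw": 0},
  {"dp": [0.04,0.007,-0.004],"turn": [0,0,0],"claw": 0},
  {"dp": [0.06,0.011,-0.004],"turn": [0,0,0],"claw": 0},
  {"dp": [0.08,0.015,-0.004],"turn": [0,0,0],"claw": 0},
  {"dp": [0.1,0.018,-0.004],"turn": [0,0,0],"claw": 0},
  {"dp": [0.12,0.022,-0.004],"turn": [0,0,0],"claw": 0},
  {"dp": [0.12,0.022,-0.004],"turn": [0,0,0],"claw": 0},
])

```text
t: 7.62
ee_pos: [490.5, 54.7, 25.4]
orientation: [-1.291, 1.072, -1.073]
ft_force: [-0.6, -1.5, 2.2]
width: 22.9
```

```bash
python3 - <<'E'
from h import *
report()
E
```

```text
t 7.62 tcp [490.5  54.7  25.4] yaw 0.1841 tiltcorr/pi [0. 0.] w 22.9
 straight edge tip board [ -2.9 -33.9] z 17.9  butt [-142.9  -34. ] 17.9  F board [-0.9 -1.3  2.2]
```

Contact is starting: Fy is -1.3, so the blank is being pushed. I continue.

Call:
jog_arm([
  {"dp": [0.015,0.003,0],"turn": [0,0,0],"claw": 0},
  {"dp": [0.03,0.0055,0],"turn": [0,0,0],"claw": 0},
  {"dp": [0.045,0.008,0],"turn": [0,0,0],"claw": 0},
  {"dp": [0.06,0.011,0],"turn": [0,0,0],"claw": 0},
  {"dp": [0.075,0.014,0],"turn": [0,0,0],"claw": 0},
  {"dp": [0.09,0.0165,0],"turn": [0,0,0],"claw": 0},
  {"dp": [0.1,0.0185,0],"turn": [0,0,0],"claw": 0},
  {"dp": [0.1,0.0185,0],"turn": [0,0,0],"claw": 0},
])

```text
t: 8.28
ee_pos: [499.0, 56.3, 25.4]
orientation: [-1.29, 1.072, -1.073]
ft_force: [-0.6, -1.0, 1.8]
width: 22.8
```

```bash
python3 - <<'E'
from h import *
report()
o,d=wrist('w6'); save('w6c',d['img'],(200,0,440,140),3)
d=ctrl.get_image('scene');save('s6',d['img'],(310,130,430,245),6)
E
```

```text
t 8.28 tcp [499.   56.3  25.4] yaw 0.1841 tiltcorr/pi [0.     0.0002] w 22.8
 straight edge tip board [  5.7 -33.9] z 18.0  butt [-134.3  -34. ] 17.9  F board [-0.8 -0.8  1.8]
```

View pics/w6c.png

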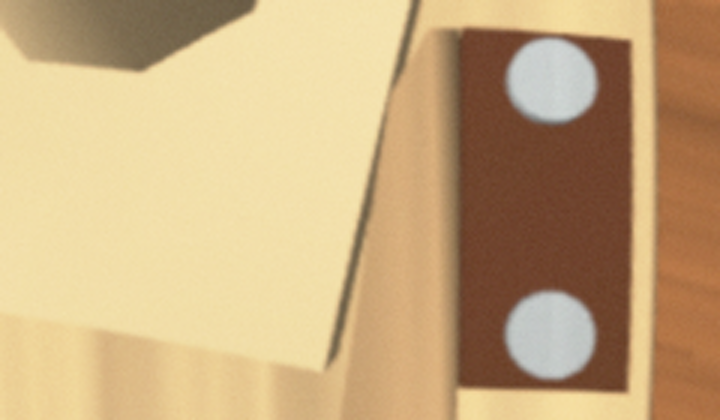

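View pics/s6.png

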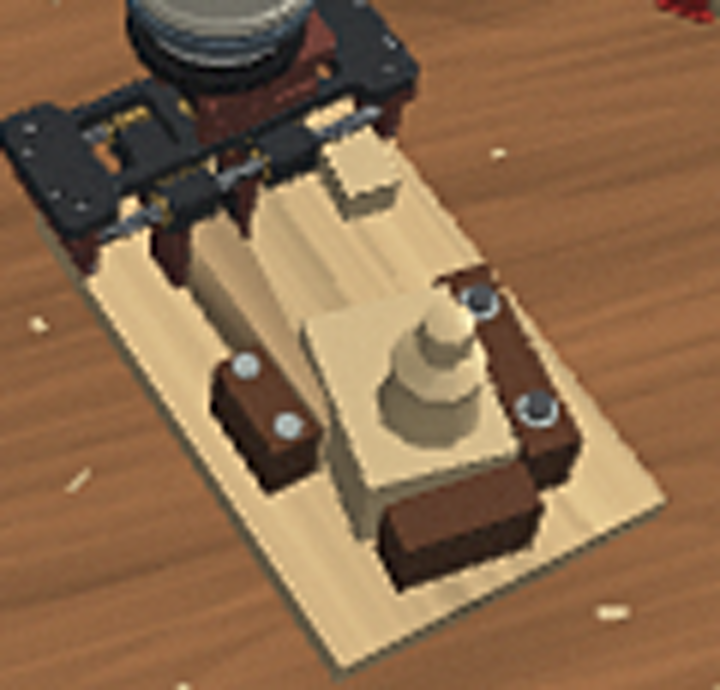

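Call:
jog_arm([
  {"dp": [0.015,0.003,0],"turn": [0,0,0],"claw": 0},
  {"dp": [0.03,0.0055,0],"turn": [0,0,0],"claw": 0},
  {"dp": [0.045,0.008,0],"turn": [0,0,0],"claw": 0},
  {"dp": [0.06,0.011,0],"turn": [0,0,0],"claw": 0},
  {"dp": [0.075,0.014,0],"turn": [0,0,0],"claw": 0},
  {"dp": [0.09,0.0165,0],"turn": [0,0,0],"claw": 0},
  {"dp": [0.09,0.0165,0],"turn": [0,0,0],"claw": 0},
])

```text
t: 8.97
ee_pos: [506.6, 57.7, 25.4]
orientation: [-1.29, 1.071, -1.073]
ft_force: [-0.3, -0.6, 1.0]
width: 22.7
```

```bash
python3 - <<'E'
from h import *
report()
E
```

```text
t 8.97 tcp [506.6  57.7  25.4] yaw 0.1842 tiltcorr/pi [-0.      0.0005] w 22.7
 straight edge tip board [ 13.5 -33.9] z 18.1  butt [-126.5  -34. ] 17.9  F board [-0.4 -0.6  1. ]
```

```bash
python3 - <<'E'
from h import *
o,d=wrist('w7'); save('w7b',d['img'],(100,0,440,240),2.3)
E
```

```text
(no output)
```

View pics/w7b.png

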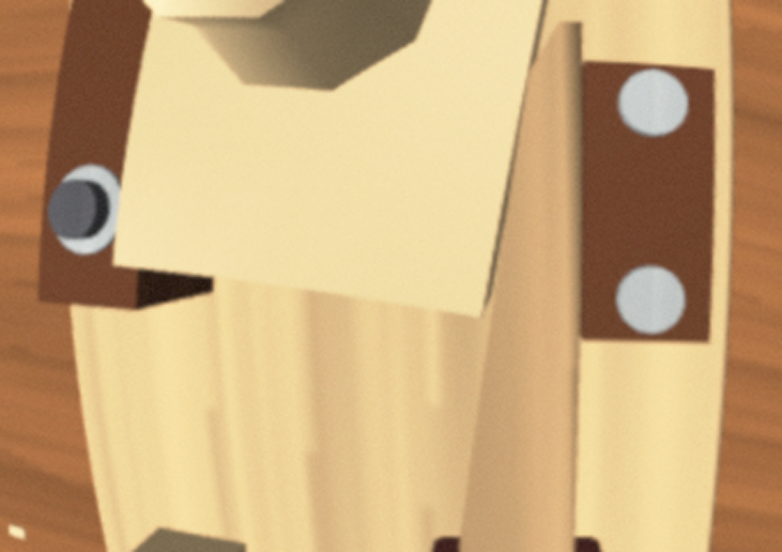

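```bash
python3 - <<'E'
from h import *
import pickle
d=pickle.load(open('w7.pkl','rb'))
g=lambda U,V:((U+.5)/2.3-.5+100,(V+.5)/2.3-.5)
a=-0.149
def bay(p): # relative stop_bar pt along/across bay
    q=brd(p)-[12.5,45.4];return np.array([np.cos(a)*q[0]+np.sin(a)*q[1],-np.sin(a)*q[0]+np.cos(a)*q[1]])
for n,U,V,z in [('bar top',137,308,58),('bar bot',212,285,18),('blank L',113,265,68),('blank R',483,316,68),('blank L far',150,10,68),('blank R far',545,0,68)]:
    p=ww(d,*g(U,V),z);print(n,brd(p).round(1),'bay',bay(p).round(1))
E
```

```text
bar top [-36.7  53.8] bay [-49.9   1. ]
bar bot [-35.4  54.4] bay [-48.7   1.8]
blank L [-27.5  52.7] bay [-40.6   1.3]
blank R [-39.9 -16.5] bay [-42.7 -69. ]
blank L far [20.5 44.6] bay [8.  0.4]
blank R far [ 14.9 -26.8] bay [ 13.  -71.1]
```

Call:
jog_arm([
  {"dp": [0.012,0.002,0],"turn": [0,0,0],"claw": 0},
  {"dp": [0.024,0.0045,0],"turn": [0,0,0],"claw": 0},
  {"dp": [0.036,0.0065,0],"turn": [0,0,0],"claw": 0},
  {"dp": [0.048,0.009,0],"turn": [0,0,0],"claw": 0},
  {"dp": [0.06,0.011,0],"turn": [0,0,0],"claw": 0},
  {"dp": [0.06,0.011,0],"turn": [0,0,0],"claw": 0},
])

```text
t: 9.52
ee_pos: [511.7, 58.6, 25.4]
orientation: [-1.289, 1.071, -1.073]
ft_force: [-0.5, -0.3, 1.2]
width: 22.5
```

```bash
python3 - <<'E'
from h import *
report()
E
```

```text
t 9.52 tcp [511.7  58.6  25.4] yaw 0.1842 tiltcorr/pi [-0.      0.0007] w 22.5
 straight edge tip board [ 18.7 -34. ] z 18.2  butt [-121.3  -34.1] 17.9  F board [-0.6 -0.2  1.2]
```

Call:
jog_arm([
  {"dp": [0.012,0.002,-0.003],"turn": [0,0.0007,0],"claw": 0},
  {"dp": [0.024,0.0045,-0.003],"turn": [0,0.0007,0],"claw": 0},
  {"dp": [0.036,0.0065,-0.003],"turn": [0,0.0007,0],"claw": 0},
  {"dp": [0.048,0.009,-0.003],"turn": [0,0.0007,0],"claw": 0},
  {"dp": [0.048,0.009,-0.003],"turn": [0,0.0007,0],"claw": 0},
])

```text
t: 9.93
ee_pos: [515.8, 59.4, 25.4]
orientation: [-1.291, 1.072, -1.072]
ft_force: [-0.7, -0.9, 4.8]
width: 22.7
```

Call:
jog_arm([
  {"dp": [0.01,0.002,0],"turn": [0,0,0],"claw": 0},
  {"dp": [0.02,0.0035,0],"turn": [0,0,0],"claw": 0},
  {"dp": [0.03,0.0055,0],"turn": [0,0,0],"claw": 0},
  {"dp": [0.03,0.0055,0],"turn": [0,0,0],"claw": 0},
])

```text
t: 10.27
ee_pos: [518.0, 59.5, 25.3]
orientation: [-1.291, 1.073, -1.072]
ft_force: [-2.4, -3.1, 5.0]
width: 22.9
```

```bash
python3 - <<'E'
from h import *
report()
E
```

```text
t 10.27 tcp [518.   59.5  25.3] yaw 0.184 tiltcorr/pi [ 0.     -0.0002] w 22.9
 straight edge tip board [ 25.  -34.2] z 17.8  butt [-115.   -34.3] 17.8  F board [-2.9 -2.6  5. ]
```

Call:
jog_arm([
  {"dp": [0.008,0,0],"turn": [0,0,0],"claw": 0},
  {"dp": [0.015,0.001,0],"turn": [0,0,0],"claw": 0},
  {"dp": [0.02,0.001,0],"turn": [0,0,0],"claw": 0},
  {"dp": [0.02,0.001,0],"turn": [0,0,0],"claw": 0},
])

```text
t: 10.6
ee_pos: [519.4, 59.5, 25.4]
orientation: [-1.292, 1.073, -1.072]
ft_force: [-2.1, -2.3, 5.8]
width: 22.8
```

```bash
python3 - <<'E'
from h import *
report()
E
```

```text
t 10.60 tcp [519.4  59.5  25.4] yaw 0.1841 tiltcorr/pi [ 0.0001 -0.0004] w 22.8
 straight edge tip board [ 26.3 -34.5] z 17.7  butt [-113.7  -34.6] 17.9  F board [-2.5 -1.9  5.8]
```

Call:
jog_arm([
  {"dp": [0.008,0.001,0],"turn": [0,0,0],"claw": 0},
  {"dp": [0.016,0.002,0],"turn": [0,0,0],"claw": 0},
  {"dp": [0.024,0.003,0],"turn": [0,0,0],"claw": 0},
  {"dp": [0.024,0.003,0],"turn": [0,0,0],"claw": 0},
])

```text
t: 10.93
ee_pos: [519.6, 59.5, 25.3]
orientation: [-1.294, 1.075, -1.07]
ft_force: [-7.6, -3.4, 10.7]
width: 22.9
```

```bash
python3 - <<'E'
from h import *
report()
E
```

```text
t 10.93 tcp [519.6  59.5  25.3] yaw 0.1843 tiltcorr/pi [ 0.0002 -0.0014] w 22.9
 straight edge tip board [ 26.5 -34.5] z 17.3  butt [-113.5  -34.6] 17.9  F board [-8.1 -1.9 10.7]
```

Call:
jog_arm([
  {"dp": [0.02,0.003,0.003],"turn": [0,-0.001,0],"claw": 0},
  {"dp": [0.025,0.004,0.003],"turn": [0,-0.001,0],"claw": 0},
  {"dp": [0.03,0.005,0.003],"turn": [0,-0.001,0],"claw": 0},
  {"dp": [0.035,0.006,0.003],"turn": [0,-0.001,0],"claw": 0},
  {"dp": [0.035,0.006,0.003],"turn": [0,-0.001,0],"claw": 0},
])

```text
t: 11.35
ee_pos: [519.7, 59.5, 25.3]
orientation: [-1.296, 1.077, -1.07]
ft_force: [-9.2, -4.5, 10.3]
width: 23.1
```

```bash
python3 - <<'E'
from h import *
report()
o,d=wrist('w8'); save('w8b',d['img'],(100,0,440,240),2.3)
E
```

```text
t 11.35 tcp [519.7  59.5  25.3] yaw 0.1846 tiltcorr/pi [ 0.0005 -0.0021] w 23.1
 straight edge tip board [ 26.6 -34.5] z 16.9  butt [-113.4  -34.7] 17.9  F board [-9.8 -2.8 10.3]
```

View pics/w8b.png

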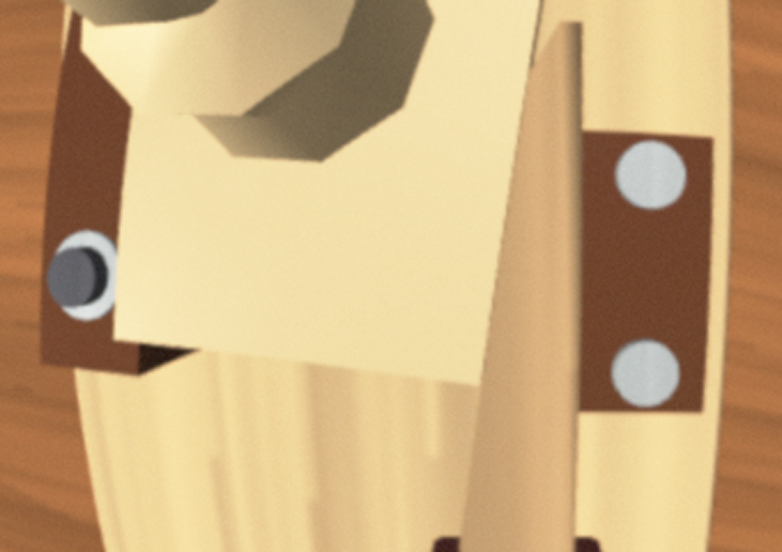

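Call:
jog_arm([
  {"dp": [0.03,0.005,0.006],"turn": [0,-0.002,0],"claw": 0},
  {"dp": [0.04,0.007,0.006],"turn": [0,-0.002,0],"claw": 0},
  {"dp": [0.048,0.009,0.006],"turn": [0,-0.002,0],"claw": 0},
  {"dp": [0.055,0.01,0.006],"turn": [0,-0.002,0],"claw": 0},
  {"dp": [0.055,0.01,0.006],"turn": [0,-0.002,0],"claw": 0},
])

```text
t: 11.82
ee_pos: [519.9, 59.5, 25.2]
orientation: [-1.299, 1.077, -1.069]
ft_force: [-12.2, -5.2, 11.8]
width: 23.0
```

```bash
python3 - <<'E'
from h import *
report()
E
```

```text
t 11.82 tcp [519.9  59.5  25.2] yaw 0.1847 tiltcorr/pi [ 0.0009 -0.0027] w 23.0
 straight edge tip board [ 26.8 -34.5] z 16.6  butt [-113.2  -34.6] 17.8  F board [-13.   -2.9  11.8]
```

Call:
jog_arm([
  {"dp": [0.045,0.008,0.01],"turn": [0,-0.003,0],"claw": 0},
  {"dp": [0.052,0.0095,0.012],"turn": [0,-0.003,0],"claw": 0},
  {"dp": [0.06,0.011,0.014],"turn": [0,-0.003,0],"claw": 0},
  {"dp": [0.067,0.012,0.015],"turn": [0,-0.003,0],"claw": 0},
  {"dp": [0.067,0.012,0.015],"turn": [0,-0.003,0],"claw": 0},
])

```text
t: 12.23
ee_pos: [520.0, 59.6, 25.1]
orientation: [-1.3, 1.077, -1.07]
ft_force: [-12.4, -7.3, 6.7]
width: 22.6
```

```bash
python3 - <<'E'
from h import *
report()
E
```

```text
t 12.23 tcp [520.   59.6  25.1] yaw 0.1846 tiltcorr/pi [ 0.0013 -0.003 ] w 22.6
 straight edge tip board [ 26.9 -34.5] z 16.4  butt [-113.1  -34.7] 17.8  F board [-13.5  -4.9   6.7]
```

Call:
jog_arm([
  {"dp": [0.058,0.005,0.012],"turn": [0,-0.003,0],"claw": 0},
  {"dp": [0.065,0.005,0.012],"turn": [0,-0.003,0],"claw": 0},
  {"dp": [0.072,0.005,0.012],"turn": [0,-0.003,0],"claw": 0},
  {"dp": [0.077,0.005,0.012],"turn": [0,-0.003,0],"claw": 0},
  {"dp": [0.077,0.005,0.012],"turn": [0,-0.003,0],"claw": 0},
])

```text
t: 12.65
ee_pos: [520.4, 59.6, 25.0]
orientation: [-1.302, 1.079, -1.07]
ft_force: [-15.2, -2.8, 10.6]
width: 22.6
```

```bash
python3 - <<'E'
from h import *
report()
E
```

```text
t 12.65 tcp [520.4  59.6  25. ] yaw 0.1843 tiltcorr/pi [ 0.0016 -0.0035] w 22.6
 straight edge tip board [ 27.3 -34.6] z 16.1  butt [-112.7  -34.7] 17.7  F board [-15.5   0.1  10.6]
```

Call:
jog_arm([
  {"dp": [0.07,0.006,0.014],"turn": [0,-0.003,0],"claw": 0},
  {"dp": [0.076,0.006,0.014],"turn": [0,-0.003,0],"claw": 0},
  {"dp": [0.082,0.007,0.014],"turn": [0,-0.003,0],"claw": 0},
  {"dp": [0.087,0.007,0.014],"turn": [0,-0.003,0],"claw": 0},
  {"dp": [0.087,0.007,0.014],"turn": [0,-0.003,0],"claw": 0},
])

```text
t: 13.07
ee_pos: [521.0, 59.7, 24.8]
orientation: [-1.305, 1.081, -1.069]
ft_force: [-15.8, -3.2, 10.7]
width: 22.9
```

```bash
python3 - <<'E'
from h import *
report()
o,d=wrist('w9'); save('w9b',d['img'],(100,0,440,320),1.8)
E
```

```text
t 13.07 tcp [521.   59.7  24.8] yaw 0.184 tiltcorr/pi [ 0.0019 -0.0045] w 22.9
 straight edge tip board [ 27.8 -34.7] z 15.5  butt [-112.1  -34.7] 17.6  F board [-16.1  -0.3  10.7]
```

View pics/w9b.png

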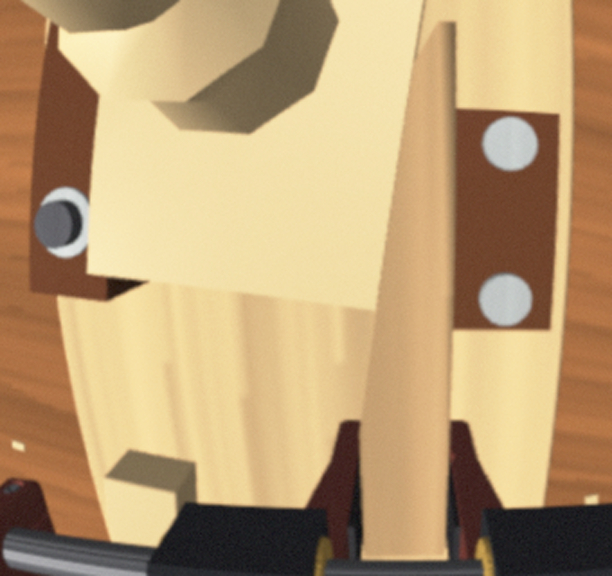

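Call:
jog_arm([
  {"dp": [0,0,0],"turn": [0,0,0],"claw": 0},
  {"dp": [0,0,0],"turn": [0,0,0],"claw": 0},
  {"dp": [0,0,0],"turn": [0,0,0],"claw": 0.45},
  {"dp": [0,0,0],"turn": [0,0,0],"claw": 0.45},
  {"dp": [0,0,0],"turn": [0,0,0],"claw": 0.45},
  {"dp": [0,0,0],"turn": [0,0,0],"claw": 0.45},
])

```text
t: 13.62
ee_pos: [521.3, 59.8, 24.7]
orientation: [-1.304, 1.08, -1.069]
ft_force: [-0.4, 0.3, 1.0]
width: 39.4
```

```bash
python3 - <<'E'
from h import *
report()
o,d=wrist('w10'); save('w10b',d['img'],(100,0,440,320),1.8)
E
```

```text
t 13.62 tcp [521.3  59.8  24.7] yaw 0.1843 tiltcorr/pi [ 0.0018 -0.0044] w 39.4
 straight edge tip board [ 28.2 -34.5] z 15.4  butt [-111.8  -34.6] 17.4  F board [-0.4  0.4  1. ]
```

View pics/w10b.png

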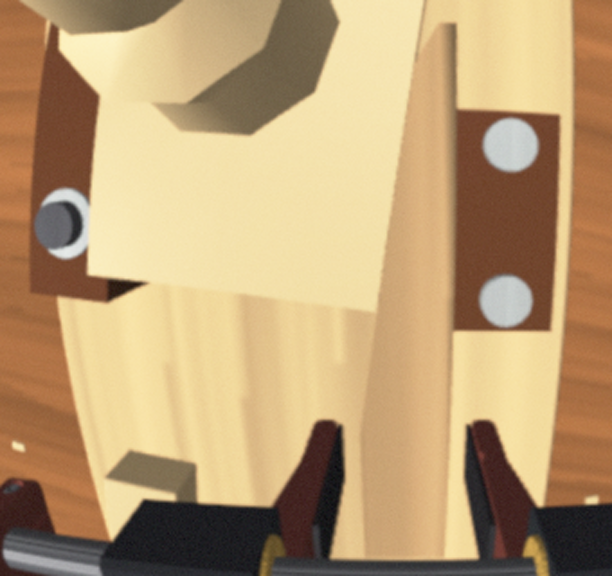

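Call:
jog_arm([
  {"dp": [0,0,0.1],"turn": [0,0,0],"claw": 0.5},
  {"dp": [0,0,0.3],"turn": [0,0,0],"claw": 0.5},
  {"dp": [0,0,0.6],"turn": [0,0,0],"claw": 0.5},
  {"dp": [-0.1,0,1],"turn": [0,0,0],"claw": 0.5},
  {"dp": [-0.2,0,1],"turn": [0,0,0],"claw": 0.5},
  {"dp": [-0.2,0,1],"turn": [0,0,0],"claw": 0.5},
])

```text
t: 14.17
ee_pos: [505.0, 59.9, 106.4]
orientation: [-1.303, 1.079, -1.07]
ft_force: [0.1, -0.8, -0.4]
width: 44.2
```

```bash
python3 - <<'E'
from h import *
report()
o,d=wrist('w11')
d=ctrl.get_image('top');save('t11',d['img'],(240,140,320,240),6);save('t11f',d['img'])
d=ctrl.get_image('scene');save('s11',d['img'])
E
```

```text
t 14.17 tcp [505.   59.9 106.4] yaw 0.1843 tiltcorr/pi [ 0.0017 -0.0036] w 44.2
 straight edge tip board [ 12.2 -31.5] z 97.4  butt [-127.8  -31.6] 99.2  F board [-0.  -0.8 -0.4]
```

View pics/w11.png

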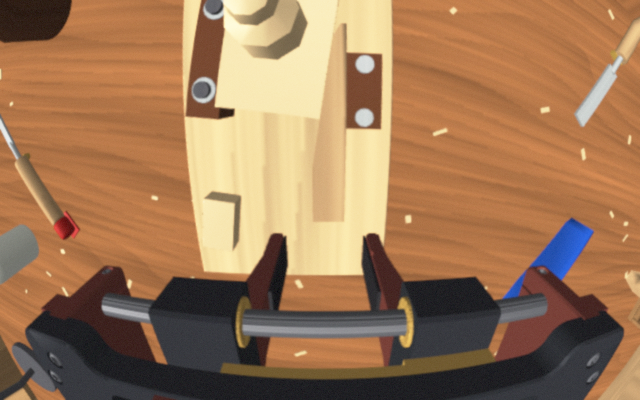

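View pics/s11.png

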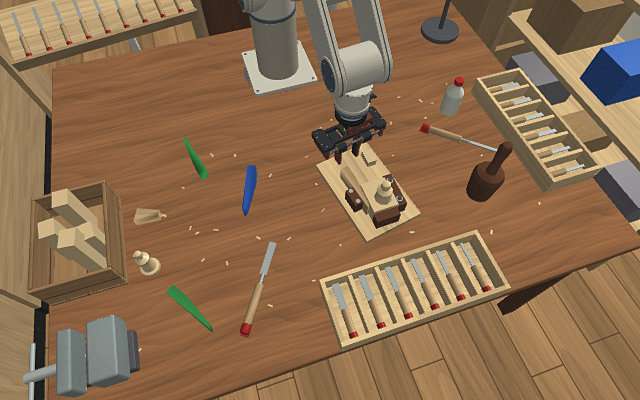

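```bash
python3 - <<'E'
from h import *
import pickle
d=pickle.load(open('w11.pkl','rb'))
save('w11c',d['img'],(180,0,400,240),3)
for n,u,v,z in [('butt L',313,221,58),('butt R',344,221,58),('tip R',346.5,24,58),('bl nearL',216,107,68),('bl nearR',320,118,68)]:
    print(n,brd(ww(d,u,v,z)).round(1),)
for u,v in [(328,210),(333,150),(340,60),(280,90)]: print(ww(d,u,v).round(1))
E
```

```text
butt L [-112.8  -11.7]
butt R [-112.8  -34.4]
tip R [ 26.3 -34.5]
bl nearL [-28.4  51.7]
bl nearR [-38.  -17.1]
[512.1  59.1  57.6]
[555.9  64.   58.2]
[617.   70.9  58.6]
[589.9 104.9  69.3]
```

View pics/w11c.png

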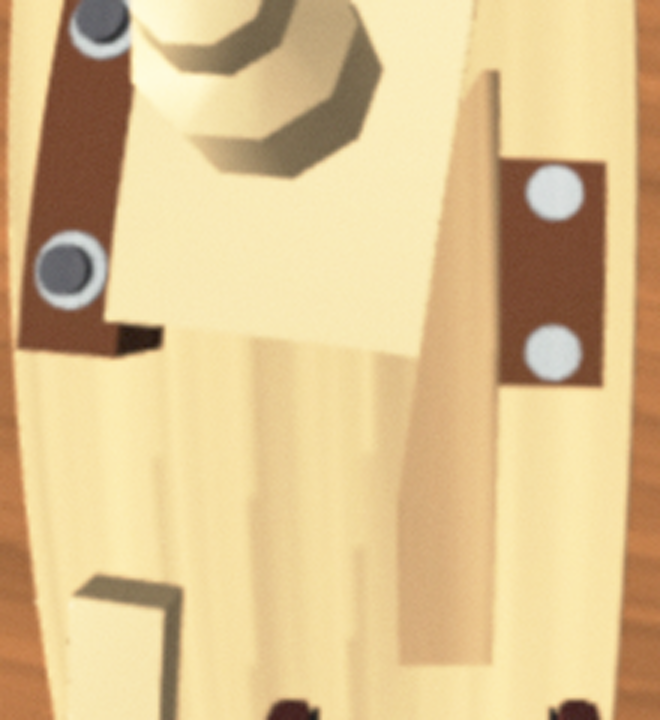

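```bash
python3 -c "
from h import *
print(ctrl.close_job())"
```

```text
the job is handed in; nothing more can be done
None
```

The wedge is jammed between the cheek and the blank, the arm is clear, and the job is handed in. I gripped the natural-wood wedge by its head, laid it flat on the board and slid it along the cheek. As it went in, the blank, which stood skewed at the start, squared up against the stop.

**Pressing home:** Resistance rose sharply at tip x of about 26.5 mm in the board frame. I then raised the push in five small steps, up to about 16 N measured along the wedge. A downward load of about 11 N was acting too, so some of that push may have gone into friction on the board.

**Last checks, after letting go and lifting off (about 14 s on the clock):**
- **Wedge:** the tip is at about 26–28 mm, roughly 72 mm past the mouth. The straight side lies at y of about -34.5 mm along its whole length, and the top is at 57.6–58.6 mm, so it is flat on the board.
- **Blank:** it looks flush with both the wedge and the stop bar. I measured its angle as -0.14 rad against -0.149 rad for the bay.
- **Other things:** nothing else looks moved in the scene picture, judged by eye only. The force on the tool is about zero.

**Not confirmed:** I could not measure the forces left in the jam. That the wedge still presses on the blank and board hard enough is inferred from the push and from the wedge not having moved visibly after release. During the push the tool tilted about 0.015 rad nose-down, but the wedge itself measured flat afterwards.

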